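# Arm the quadcopter from the bench joystick

## Task

Arm the drone on the bench: tilt the blue-knobbed joystick well over towards the green lamp on its box, hold it over for at least one full second, then let it go so that it stands upright at centre again, and take the hand away. Do not push it over towards the red lamp, and leave the orange-knobbed joystick alone.

Things in the scene. Friction and masses are not known exactly. Their poses are not given: they have to be found in the camera images.
- blue_top (a point): Centre of the blue ball knob (28 mm diameter) of the joystick to use: an 8 mm rod, rubber boot on its lowest 30 mm. At rest upright, knob centre 130 mm above the table, 80 mm above the pivot. Tilts only along the line through the green and red lamps, to a stop at 24 degrees either side (33 mm). A spring (4 N at the knob at full tilt) recentres it. To arm: lean 20 mm (15 degrees) or more.
- green_lamp: Green lamp, a disc 26 mm in diameter, 12 mm high, on the blue stick's box, 65 mm horizontally from its pivot, at either end of the tilt line. Origin: centre of its underside, 50 mm above the table. The box is grey, 100 mm across the tilt line, 180 mm along it, 50 mm high, fixed to the table; the stick pivots in the middle of its top face. It stands at left or right, at any yaw within 0.5 rad.
- red_lamp: Red lamp, the same size, 65 mm from the pivot on the opposite side of the blue stick, so that green lamp, stick and red lamp stand in one line. Origin at the centre of its underside.
- orange_top (a point): Centre of the orange ball knob of a second joystick, of the same size and on a box of the same size, whose two lamps are white. To be left alone.
There are look-alikes about, which are no part of the job. Leave any brown or yellow look-alike of the part that bears blue_top alone.

How it is judged:
By the outcome, as a careful person would: the job done as asked, in the order asked, and still so for the second after the job is handed in, with the robot touching nothing.
It also fails if it takes over 32 s, if anything falls off the work surface, if the arm or the gripper's body presses on something with over 40 N, if the wrist force passes 120 N, or if a joint passes its speed limit or range.

## Robot

A 6-joint arm with a two-finger parallel gripper is mounted at the origin on the work surface. World frame = base frame: x ahead of the robot, y to its left, z up, the work surface at z = 0. Lengths are in m, angles in rad, forces in N, time in s.
With the tool pointing down it reaches from about 0.3 to 0.875 m from the base axis. Payload 6.4 kg.
Tool frame: the origin (TCP) lies midway between the tips of the shut fingers; the grasp point (between the pads) lies 19 mm behind it; z points along the fingers, y is the line along which they close (so a half turn about z gives the same grasp; the last joint's range is limited). The gripper opens to 85 mm and grips with 20 to 120 N. Pads are 22 mm wide; open, the fingers measure 114 mm over their backs; the gripper's body (76 mm by 85 mm) begins 54 mm behind the grasp point. The pads swing forward as they close: fully open they stand 13 mm farther back than shut.
Start: joints at [-1.363, 0.181, 1.607, -0, 1.354, -0.206], TCP at [0.231, -0.526, 0.211] pointing down, gripper open.
Joint ranges: [-2.99, 2.99], [-0.89, 2.07], [0.3, 2.58], [-1.14, 4.28], [0, 2.63], [-3.12, 3.12]. Speed limits (rad/s): [2.57, 2.57, 3.01, 3.14, 3.14, 3.14].

## Interface

Orientations are given as a unit quaternion [w, x, y, z].
In Python, from bench import status, camera, ctrl gives the robot as it stands. The module is installed in compiled form; this text tells all that it offers.
- The arm moves only by the shell command python3 -m handwheel 'ROWS'. ROWS is JSON, a list that holds one entry, the list of rows, each a list of 7 numbers: the opening, from -1 (shut) to 1 (fully open), then the shift along the tool's x, y, z in cm, then the turn, a rotation vector about the tool's x, y, z in degrees. A call has 1 to 10 rows; each row is the pose to reach, as a shift and turn from the pose commanded when the call began, along the tool's axes at that moment; what a row does not reach only later rows make up. A row lasts 1/8 s, in which the tool goes at most 62.5 mm and 10.7 degrees, less where a joint would pass 70% of its speed; a pose out of reach is approached as far as the arm can. A call with a gripper value outside its range is refused whole. The fingers move at their own pace and stop on an object; the grip force is fixed at half the most. Time passes only in rows, so rows that repeat a pose let the fingers close. It gives the time, the measured TCP pose, the force, the opening and the grip force at its end, in the units of the state.
- status.get_obs(): the state, without advancing time (a new reading comes with each control period).
- camera(name): name is "scene" or "top" or "wrist"; returns a dict with "frame" (480x640x3 uint8, blue, green, red), "depth" (480x640 float32, m along the optical axis (not along the pixel's ray), 0 where there is no reading), "fx", "fy", "cx", "cy" (pixels), "extrinsics" (4x4, takes a point from camera to world coordinates); the wrist camera has in their place "hand_eye" (4x4, takes a point from camera to tool coordinates, whose origin is the TCP and whose axes are the flange's). Camera axes: x right, y down, z forward; pixel columns grow to the right and rows downward; lengths in m; the calibration is good to about 2 mm. A picture is of the moment at which its call begins: read the wrist's pose just before it.
- ctrl.hand_in(): hands the job in; it is judged then, once.
The state is a dict: "time_s": time; "q": joint angles; "dq": joint speeds; "joint_efforts": joint torques, N m; "eef_pos": TCP position; "eef_rot": TCP orientation; "wrist_force": force on the tool from outside, world axes, zero at the start; "torque": the same for the moment, N m; "opening": opening from 0.0 (shut) to 1.0 (fully open); "grasp_force": force on a finger pad.
Only numpy, scipy, OpenCV 4.12 (cv2) and the standard library are available. Lean on these libraries where they do the work, as an engineer would, in place of code of your own. Each camera call takes 0.05 s, during which the arm holds its last target. There are 200 camera calls.

## Working session

There is one attempt and no reset: what is moved stays moved. The work goes in short steps, Python scripts to look and compute and a shell command to move; the robot and the scene stay as the last step left them, time stands still between calls to the robot, and variables do not carry over. Pictures are saved under pics/ and viewed, at most 10 in all, crops included, and the job is handed in when it is done.

```bash
mkdir -p pics
python3 - <<'E'
from bench import status,camera
import cv2,numpy as np
s=status.get_obs();print(s['time_s'],s['eef_pos'],s['eef_rot'],s['opening'])
for n in("top","scene"):
    c=camera(n);cv2.imwrite(f"pics/{n}0.png",c["frame"])
    np.savez(f"{n}0.npz",**{k:v for k,v in c.items()})
    print(n,c["fx"],c["cx"],c["cy"],np.round(c["extrinsics"],3).tolist())
E
```

```text
0.0 [ 0.23107852 -0.52587707  0.20977402] [-8.84392720e-04  9.78672320e-01  2.05425675e-01 -6.61592539e-06] 0.9994598711002455
top 438.875075498962 311.4293895532052 239.51215780677038 [[-0.023, -0.987, 0.162, 0.324], [-1.0, 0.023, -0.002, 0.042], [-0.002, -0.162, -0.987, 1.112], [0.0, 0.0, 0.0, 1.0]]
scene 529.4016374406764 323.53512929365263 240.71280468913957 [[-0.851, 0.454, -0.263, 0.771], [0.525, 0.735, -0.429, 0.468], [-0.001, -0.503, -0.864, 1.003], [0.0, 0.0, 0.0, 1.0]]
```

View pics/top0.png

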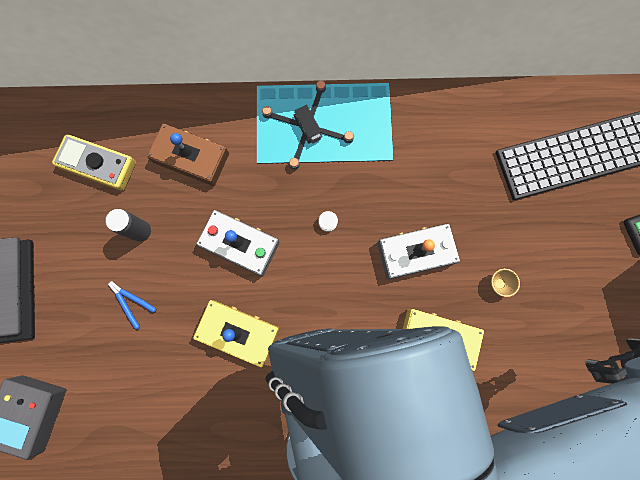

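View pics/scene0.png

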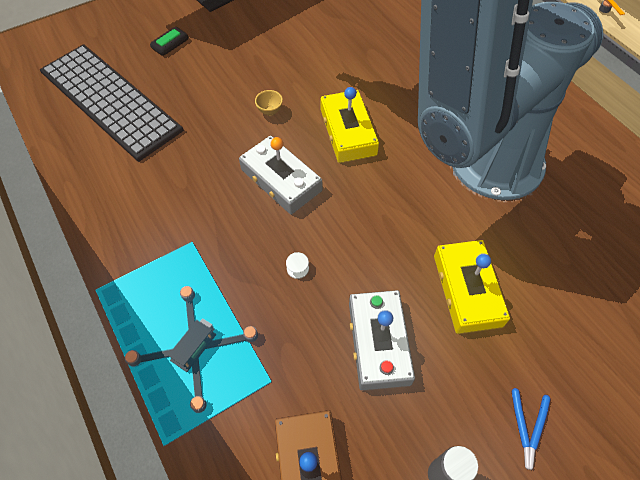

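Top view: blue knobs are at (231,237) on the grey box, with red lamp (213,230) and green lamp (261,253). Others are at (229,335) on yellow, (176,139) on brown, and on a second yellow box near (440,340), mostly hidden by the arm. The orange knob is at (429,245). I choose (231,237), the grey box with green and red lamps.

```bash
cat > h.py <<'E'
import cv2,numpy as np
def mask(f,col):
    h=cv2.cvtColor(f,cv2.COLOR_BGR2HSV);H,S,V=cv2.split(h)
    r={'blue':(105,125),'green':(45,85),'red':(172,186)}[col]
    Hh=H.astype(int)
    m=((Hh>=r[0])&(Hh<=r[1]))|((Hh+180>=r[0])&(Hh+180<=r[1]))
    return (m&(S>120)&(V>60)).astype(np.uint8)
def blob(f,col,near,rad):
    m=mask(f,col);n,l,st,c=cv2.connectedComponentsWithStats(m)
    o=[(st[i,4],c[i]) for i in range(1,n) if np.hypot(*(c[i]-near))<rad]
    return max(o,key=lambda t:t[0])
def ray(c,E,uv,z):
    d=E[:3,:3]@[(uv[0]-c['cx'])/c['fx'],(uv[1]-c['cy'])/c['fy'],1];o=E[:3,3]
    return o+d*(z-o[2])/d[2]
E
python3 - <<'E'
from h import *
P={}
for n,pts in(("top",dict(blue=(231,237),green=(261,253),red=(213,230))),("scene",dict(blue=(385,318),green=(377,301),red=(387,367)))):
    c=np.load(n+"0.npz")
    for k,p in pts.items():
        a,uv=blob(c["frame"],k,np.array(p),15)
        print(n,k,a,uv.round(1),ray(c,c["extrinsics"],uv,.13 if k=='blue' else .060).round(4))
c=np.load("top0.npz")["frame"]
cv2.imwrite("pics/crop.png",cv2.resize(c[190:290,180:290],None,fx=5,fy=5))
E
```

```text
top blue 108 [230.4 235.8] [0.4976 0.2238 0.13  ]
top green 59 [259.5 252.1] [0.4685 0.166  0.06  ]
top red 62 [211.9 229.6] [0.5264 0.2818 0.06  ]
scene blue 179 [384.9 317.9] [0.4954 0.2243 0.13  ]
scene green 82 [376.5 300.5] [0.4667 0.1669 0.06  ]
scene red 113 [386.5 366.3] [0.5246 0.2831 0.06  ]
```

View pics/crop.png

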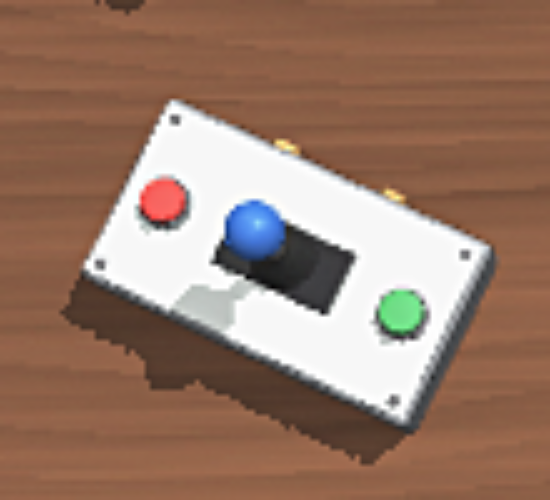

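The crop confirms it: blue knob at the centre of the grey box, red lamp upper left, green lamp lower right. Next I go to a point above the stick's red side with the fingers shut.

```bash
python3 -m handwheel '[[[-1,59.1,-61.9,0,0,0,-39.7],[-1,59.1,-61.9,0,0,0,-39.7],[-1,59.1,-61.9,0,0,0,-39.7],[-1,59.1,-61.9,0,0,0,-39.7],[-1,59.1,-61.9,0,0,0,-39.7],[-1,59.1,-61.9,0,0,0,-39.7],[-1,59.1,-61.9,0,0,0,-39.7],[-1,59.1,-61.9,0,0,0,-39.7],[-1,59.1,-61.9,0,0,0,-39.7],[-1,59.1,-61.9,0,0,0,-39.7]]]'
```

```text
time_s: 1.35
eef_pos: [0.4449, 0.0631, 0.2107]
eef_rot: [0.0, 0.851, 0.526, 0.0]
wrist_force: [0.5, -1.0, 0.4]
opening: 0.001
grasp_force: 0.0
```

```bash
python3 -m handwheel '[[[-1,22.5,-2.6,0,0,0,0],[-1,22.5,-2.6,0,0,0,0],[-1,22.5,-2.6,0,0,0,0],[-1,22.5,-2.6,0,0,0,0],[-1,22.5,-2.6,0,0,0,0],[-1,22.5,-2.6,0,0,0,0]]]'
python3 - <<'E'
from bench import status,camera
from h import *
from scipy.spatial.transform import Rotation as R
s=status.get_obs();q=s['eef_rot'];T=np.eye(4);T[:3,:3]=R.from_quat([*q[1:],q[0]]).as_matrix();T[:3,3]=s['eef_pos']
c=camera("wrist");cv2.imwrite("pics/w1.png",c["frame"]);E=T@c["hand_eye"]
K=[]
for k in('blue','green','red'):
    try:
        a,uv=blob(c["frame"],k,np.array((320,240)),600);p=ray(c,E,uv,.13 if k=='blue' else .06)
        print(k,a,uv.round(),p.round(4),(T[:3,:3].T@(p-T[:3,3])*100).round(2))
    except ValueError: print(k,'none')
print(s['time_s'],s['eef_pos'],q)
E
```

```text
time_s: 2.1
eef_pos: [0.5215, 0.2733, 0.21]
eef_rot: [-0.0, 0.851, 0.526, -0.001]
wrist_force: [-0.2, -0.4, -0.6]
opening: -0.007
grasp_force: 0.0
blue 3441 [68. 98.] [0.4164 0.4395 0.13  ] [ 10.17 -16.82   8.  ]
green 146 [632. 282.] [0.7762 0.0797 0.06  ] [-5.9  31.46 14.98]
red 408 [318. 213.] [0.5267 0.2827 0.06  ] [ 1.09  0.06 15.  ]
2.1 [0.52147667 0.27332585 0.20997857] [-3.80265409e-05  8.50684980e-01  5.25675127e-01 -8.50899253e-04]
```

View pics/w1.png

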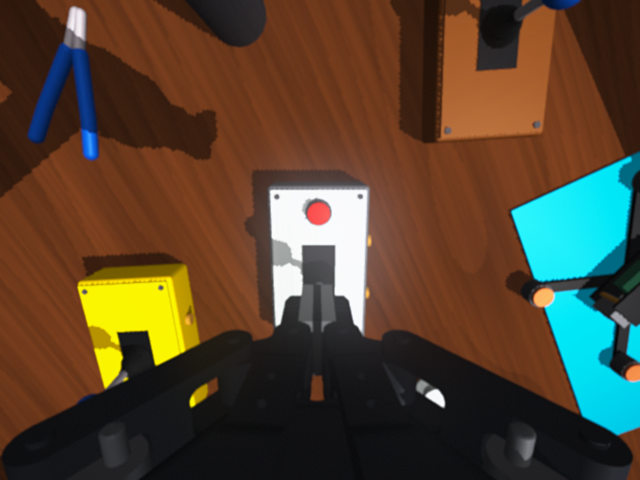

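Wrist view: red lamp at (318,212), centred across the tool (0.6 mm off), and the stick's slot lies ahead in tool −x. Next: descend beside the knob, then push.

```bash
python3 -m handwheel '[[[-1,0,0,4,0,0,0],[-1,0,0,8,0,0,0],[-1,0,0,10.5,0,0,0],[-1,0,0,10.5,0,0,0],[-1,-2,0,10.5,0,0,0],[-1,-3,0,10.5,0,0,0],[-1,-4,0,10.5,0,0,0],[-1,-4.6,0,10.5,0,0,0],[-1,-5.2,0,10.5,0,0,0],[-1,-5.5,0,10.5,0,0,0]]]'
python3 - <<'E'
from bench import camera
from h import *
c=camera("scene");cv2.imwrite("pics/s2.png",cv2.resize(c["frame"][240:420,290:470],None,fx=3,fy=3))
E
```

```text
time_s: 3.4
eef_pos: [0.4982, 0.2246, 0.1063]
eef_rot: [0.0, 0.851, 0.526, 0.001]
wrist_force: [3.3, 1.9, 2.8]
opening: 0.001
grasp_force: 1.8
```

View pics/s2.png

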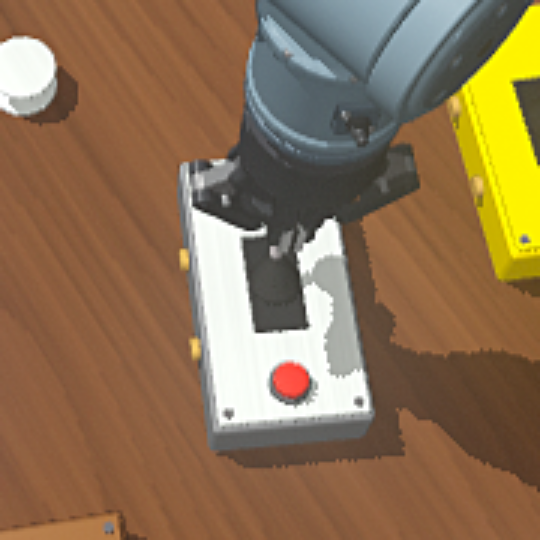

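Scene view: the fingertips are over the slot (about 285,245 in the crop) and hide the knob, and the measured force fits the spring. I'll push 3 mm farther, hold, and look from above.

```bash
python3 -m handwheel '[[[-1,-0.3,0,0,0,0,0],[-1,-0.3,0,0,0,0,0],[-1,-0.3,0,0,0,0,0],[-1,-0.3,0,0,0,0,0],[-1,-0.3,0,0,0,0,0],[-1,-0.3,0,0,0,0,0],[-1,-0.3,0,0,0,0,0],[-1,-0.3,0,0,0,0,0],[-1,-0.3,0,0,0,0,0],[-1,-0.3,0,0,0,0,0]]]'
python3 - <<'E'
from bench import camera,status
from h import *
f=[]
c=camera("top");d=camera("wrist")
for i in range(8): camera("wrist");f.append(status.get_obs()['wrist_force'])
print(np.mean(f,0),np.mean(f,0)@[.447,.894,0],status.get_obs()['eef_pos'])
a=cv2.resize(c["frame"][190:310,180:280],None,fx=4,fy=4)
cv2.imwrite("pics/t3.png",np.hstack([a,cv2.resize(d["frame"][160:480,120:520],(400,480))]))
E
```

```text
time_s: 4.7
eef_pos: [0.4961, 0.2219, 0.1057]
eef_rot: [0.0, 0.851, 0.526, -0.0]
wrist_force: [3.3, 1.3, 2.0]
opening: 0.002
grasp_force: 1.9
[4.26880967 1.80872895 2.0832227 ] 3.525161601388899 [0.4960428  0.22196873 0.10567695]
```

View pics/t3.png

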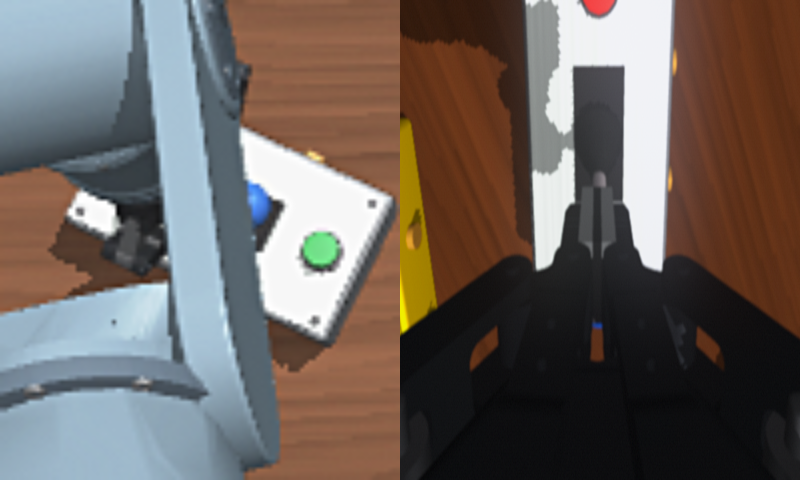

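Composite: in the top view the blue knob sits at about (255,205), clearly moved towards the green lamp. Its lean is about 27 mm, and the 3.5 N force agrees. It has been held for more than 1 s. Next I ease back so the stick returns gently, then lift away.

```bash
python3 -m handwheel '[[[-1,0,0,0,0,0,0],[-1,0.5,0,0,0,0,0],[-1,1,0,0,0,0,0],[-1,1.5,0,0,0,0,0],[-1,2,0,0,0,0,0],[-1,2.5,0,0,0,0,0],[-1,3,0,0,0,0,0],[-1,4,0,0,0,0,0],[-1,6,0,0,0,0,0],[-1,6,0,0,0,0,0]]]'
python3 -m handwheel '[[[-1,0,0,-5,0,0,0],[-1,0,0,-10,0,0,0],[-1,5,0,-14,0,0,0],[-1,10,0,-14,0,0,0],[-1,15,0,-14,0,0,0],[-1,15,0,-14,0,0,0],[-1,15,0,-14,0,0,0],[-1,15,0,-14,0,0,0]]]'
python3 - <<'E'
from bench import camera,status
from h import *
for n,p in(("top",(231,237)),("scene",(385,318))):
    c=camera(n)
    try:
        a,uv=blob(c["frame"],'blue',np.array(p),15);print(n,a,uv,ray(c,c["extrinsics"],uv,.13))
    except ValueError: print(n,'hidden')
    if n=='scene': cv2.imwrite("pics/s4.png",c["frame"])
print(status.get_obs()['time_s'],status.get_obs()['wrist_force'])
E
```

```text
time_s: 6.45
eef_pos: [0.5235, 0.2766, 0.1057]
eef_rot: [0.0, 0.85, 0.526, 0.0]
wrist_force: [-1.3, 0.5, -0.5]
opening: 0.001
grasp_force: 0.0
time_s: 7.45
eef_pos: [0.59, 0.4087, 0.2462]
eef_rot: [0.0, 0.851, 0.525, 0.0]
wrist_force: [-0.4, 0.3, 1.1]
opening: 0.004
grasp_force: 0.0
top 108 [230.44444444 235.92592593] [0.49735628 0.22361218 0.13      ]
scene 174 [384.91954023 317.72413793] [0.49523074 0.22411332 0.13      ]
7.55 [ 0.89758496 -1.55172351 -0.26815709]
```

View pics/s4.png

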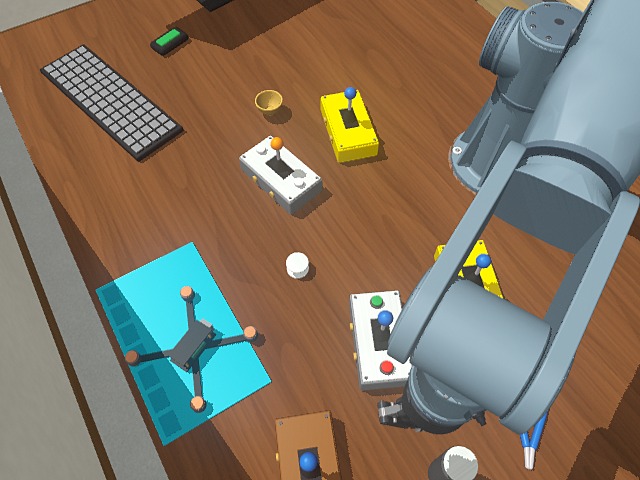

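The blue knob is back at (385,318), upright where it started. The hand is clear and nothing else has moved.

```bash
python3 -c "from bench import ctrl;print(ctrl.hand_in())"
```

```text
the job is handed in; nothing more can be done
None
```

Job handed in at about 7.6 s: the blue-knobbed stick was leaned about 27 mm towards the green lamp, held there for more than a second and eased back upright, and the hand is clear; the orange stick and the look-alikes were not touched.

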